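Turn over the slide that lies face down

TASK

Each of the three hinged blue slide holders should form a proper capital L when you look down on it with its hinge edge at the bottom (bar along the bottom, leg rising at the left end). Find the one that reads as a backward, mirror-image L: its slide lies face down. Turn that one over on its hinge until it lies flat on the other side, and do not lift or turn the other two.

Things in the scene. Friction and masses are not known exactly. Their poses are not given: they have to be found in the camera images.
- grip1 (a point): Orange grip barrel of slide holder 1, 16 mm in diameter, 24 mm long, parallel to the hinge line; this point is its centre. Axes, turning with the frame: x square away from the hinge line to the barrel, y along the hinge line from the bar's middle towards its leg end, z out of the slide's face: up when the frame reads as a proper L from above (hinge edge at the bottom), down when as a backward L.
- grip2 (a point): Orange grip barrel of slide holder 2, 16 mm in diameter, 24 mm long, parallel to the hinge line; this point is its centre. Axes, turning with the frame: x square away from the hinge line to the barrel, y along the hinge line from the bar's middle towards its leg end, z out of the slide's face: up when the frame reads as a proper L from above (hinge edge at the bottom), down when as a backward L.
- grip3 (a point): Orange grip barrel of slide holder 3, 16 mm in diameter, 24 mm long, parallel to the hinge line; this point is its centre. Axes, turning with the frame: x square away from the hinge line to the barrel, y along the hinge line from the bar's middle towards its leg end, z out of the slide's face: up when the frame reads as a proper L from above (hinge edge at the bottom), down when as a backward L.
- stand1: Stand of holder 1, fixed to the table: grey plate 170 x 104 x 10 mm with two dark hinge posts 94 mm apart, 50 mm high. Origin: underside centre, on the table. Its y axis runs along the level hinge line, which passes 40 mm above the origin. At the start the frame lies flat on its -x side. The plate is 22 mm below the lying barrel's underside.
- stand2: Stand of holder 2; all three are alike. On each is hinged, like a page, a blue L-shaped frame 6 mm thick: a bar 80 mm long along the hinge, 8 to 38 mm from the hinge line, with a glass slide in it; from one end of the bar a 14 mm wide leg runs square away from the hinge to the barrel. Barrel centre: 72 mm from the hinge line, 33 mm along it from the hinge's middle.
- stand3: Stand of holder 3, like the others. Each frame (60 to 130 g) swings up and over its hinge through half a turn, from lying flat and level on one side to lying flat on the other with its other face up. The hinge is lightly damped: a frame let go falls by itself to the side it leans to and stays there. Frames are alike but may be mounted either face up.

How it is judged:
By the outcome, as a careful person would: the job done as asked, in the order asked, and still so for the second after the job is handed in, with the robot touching nothing.
It also fails if it takes over 40 s, if anything falls off the work surface, if the arm or the gripper's body presses on something with over 40 N, if the wrist force passes 120 N, or if a joint passes its speed limit or range.

ROBOT

A 7-joint arm with a two-finger parallel gripper is mounted at the origin on the work surface. World frame = base frame: x ahead of the robot, y to its left, z up, the work surface at z = 0. Lengths are in m, angles in rad, forces in N, time in s.
With the tool pointing down it reaches from about 0.35 to 0.9 m from the base axis. Payload 19.9 kg.
Tool frame: the origin (TCP) lies on the centre line of the jaws, within the pads' length; the fingertips stand 25 mm ahead of it and the grasp point (between the pads) lies 6 mm ahead of it (robot.finger_overhang is the distance from the TCP to the fingertips, in m); x points along the fingers, y is the direction in which the jaws open and shut, and the axes are right-handed (so a half turn about x gives the same grasp; the last joint's range is limited). The gripper opens to 94 mm and grips with 3 to 60 N. Pads are 16 mm wide; open, the fingers measure 119 mm over their backs; the gripper's body (75 mm by 177 mm) begins 78 mm behind the grasp point.
Start: joints at [-1.3, 0.417, -0.01, 1.614, 0.005, 1.111, -0.053], TCP at [0.192, 0.595, 0.23] pointing down, gripper open.
Joint ranges: [-2.81, 2.81], [-0.39, 2.02], [-1.27, 1.25], [0.06, 2.57], [-1.19, 4.33], [0.19, 2], [-2.82, 2.82]. Speed limits (rad/s): [1.89, 1.89, 2.39, 2.39, 3.01, 3.01, 3.01].

INTERFACE

Orientations are given as a unit quaternion [x, y, z, w].
In Python, from workcell import observe, viewer, robot gives the robot as it stands.
- The arm moves only by the tool step_arm, never from a script. Its argument "increments" is a list that holds one entry, the list of rows, each a list of 4 numbers: the shift along the tool's x, y, z in m, then the turn about the tool's x in degrees. A call has exactly 8 rows; each row is the pose to reach, as a shift and turn from the pose commanded when the call began, along the tool's axes at that moment; what a row does not reach only later rows make up. A row lasts 1/10 s, in which the tool goes at most 50 mm and 8.59 degrees, less where a joint would pass 70% of its speed; a pose out of reach is approached as far as the arm can. A call with a gripper value outside its range is refused whole. "fingers" is the gripper's target within -1 to 1 (shut at 1, half-way at 0, fully open at -1), set as the call begins (left out, the last holds). The fingers move at their own pace and stop on an object; the grip force is fixed at half the most. Time passes only in rows, so rows that repeat a pose let the fingers close, or fill a call up. It gives the time, the measured TCP pose, the force and the opening at its end, in the units of the state.
- observe(): the state, without advancing time (a new reading comes with each control period).
- viewer.read_camera(name): name is "scene" or "top"; returns (picture, depth): 384x512x3 uint8, red, green, blue; 384x512 float32, m along the optical axis (not along the pixel's ray), 0 where there is no reading.
- viewer.camera_model(name): a dict with "fx", "fy", "cx", "cy" (pixels), "dist" ([k1, k2, p1, p2, k3] as OpenCV has them; the pictures are not rectified), "R" (3x3) and "t" (3): a world point X has camera coordinates R X + t. Camera axes: x right, y down, z forward; pixel columns grow to the right and rows downward; lengths in m; the calibration is good to about 2 mm. A picture is of the moment at which its call begins. camera_model takes no time and is no camera call.
- robot.job_done(): hands the job in, once; it reports no verdict.
The state is a dict: "time": time; "joint_positions": joint angles; "qvel": joint speeds; "effort": joint torques, N m; "position": TCP position; "tool_rot": TCP orientation; "force": force on the tool from outside, world axes, zero at the start; "torque": the same for the moment, N m; "finger_gap": opening from 0.0 (shut) to 1.0 (fully open).
Only numpy, scipy, OpenCV 4.12 (cv2) and the standard library are available. Lean on these libraries where they do the work, as an engineer would, in place of code of your own. Each camera call takes 0.05 s, during which the arm holds its last target. There are 200 camera calls.

## Working session

There is one attempt and no reset: what is moved stays moved. The work goes in short steps, Python scripts to look and compute and a tool call to move; the robot and the scene stay as the last step left them, time stands still between calls to the robot, and variables do not carry over. Pictures are saved under pics/ and viewed, about 8 in all and at most 12, crops included, and the job is handed in when it is done.

Besides the shell and the picture viewer there is one more tool, called after ">>>" in YAML: its name, and indented under it one key for each argument. step_arm: Moves the arm, as the interface text tells. Its arguments: {"type":"object","properties":{"increments":{"type":"array","items":{"type":"array","items":{"type":"array","items":{"type":"number"}}}},"fingers":{"type":"number"}},"required":["increments"]}

```bash
mkdir -p pics; ls
python3 - <<'E'
from workcell import observe, viewer, robot
import cv2,numpy as np
s=observe();print(s)
for n in("top","scene"):
    p,d=viewer.read_camera(n);np.savez(f"{n}.npz",p=p,d=d);cv2.imwrite(f"pics/{n}1.png",cv2.cvtColor(p,cv2.COLOR_RGB2BGR))
    print(viewer.camera_model(n))
E
```

```text
pics
{'time': 0.0, 'joint_positions': array([-1.30049911,  0.41796074, -0.01030088,  1.61417809,  0.00469272,
        1.11069774, -0.05300182]), 'qvel': array([-0.00055161,  0.0006532 ,  0.00104876,  0.00059133, -0.00043125,
       -0.0006049 ,  0.00011309]), 'effort': array([ 2.18323066e-04, -8.51270056e+01,  6.38533160e-01, -4.25976634e+01,
       -4.88109933e-02,  1.87815906e-02,  1.53312922e-04]), 'position': array([0.19163319, 0.5945283 , 0.22983189]), 'tool_rot': array([ 0.10936072,  0.69856809, -0.11022029,  0.69849435]), 'force': array([ 0.04894612, -0.50234845,  0.77259782]), 'torque': array([-0.02318744, -0.00288202, -0.01356762]), 'finger_gap': 0.9976018353779212}
{'fx': 394.56658018465674, 'fy': 394.56658018465674, 'cx': 249.18368542302662, 'cy': 185.44600731553237, 'dist': array([-0.00193604,  0.        ,  0.        ,  0.        ,  0.        ]), 'R': array([[-0.0176543 , -0.99977741, -0.01155212],
       [-0.99135974,  0.01900531, -0.12978703],
       [ 0.1299777 ,  0.00916101, -0.9914746 ]]), 't': array([0.00930055, 0.51808264, 1.05359551])}
{'fx': 385.4186064183272, 'fy': 385.4186064183272, 'cx': 256.9348215922911, 'cy': 183.90255040733814, 'dist': array([-0.13437856,  0.        ,  0.        ,  0.        ,  0.        ]), 'R': array([[-0.88107013,  0.47266187, -0.01749824],
       [ 0.39649054,  0.71789886, -0.57220318],
       [-0.25789666, -0.51108901, -0.8199252 ]]), 't': array([ 0.4745159 , -0.1747454 ,  0.98480896])}
```

View pics/top1.png

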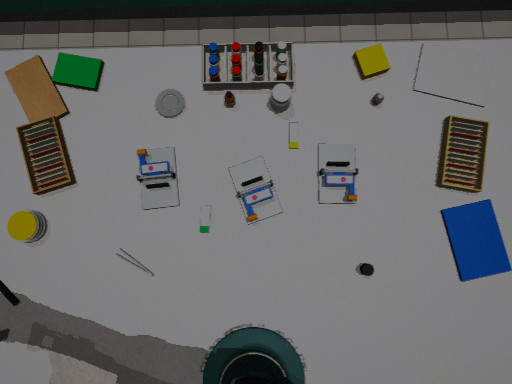

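View pics/scene1.png

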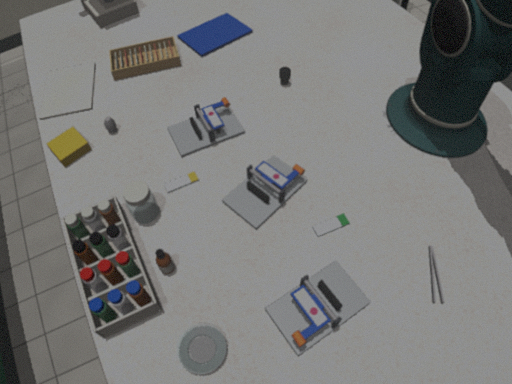

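```bash
cat > h.py <<'E'
from workcell import observe, viewer, robot
import cv2,numpy as np
from scipy.spatial.transform import Rotation as Ro
def ray(n,uv,z):
    m=viewer.camera_model(n);K=np.array([[m['fx'],0,m['cx']],[0,m['fy'],m['cy']],[0,0,1]])
    x=cv2.undistortPoints(np.array(uv,float).reshape(-1,1,2),K,m['dist']).reshape(-1,2)
    d=np.c_[x,np.ones(len(x))]@m['R'];c=-m['R'].T@m['t']
    return c+d*((z-c[2])/d[:,2])[:,None]
def blobs(p,lo,hi,amin=8):
    h=cv2.cvtColor(p,cv2.COLOR_RGB2HSV);mk=cv2.inRange(h,lo,hi)
    n,l,s,c=cv2.connectedComponentsWithStats(mk)
    return [(c[i],s[i,4],l==i) for i in range(1,n) if s[i,4]>=amin]
E
python3 - <<'E'
from h import *
for n in("top","scene"):
    p=np.load(n+".npz")['p'];d=np.load(n+".npz")['d']
    for name,lo,hi,z in(("orange",(5,140,120),(16,255,255),.04),("blue",(105,120,80),(125,255,255),.043)):
        for c,a,m in blobs(p,lo,hi):
            r,_,_=(None,0,0)
            print(n,name,c.round(1),a,ray(n,[c],z).round(4),cv2.minAreaRect(np.argwhere(m)[:,::-1].astype(np.float32))if a>20 else'')
p=np.load("top.npz")['p'];b=cv2.cvtColor(p,cv2.COLOR_RGB2BGR)
cv2.imwrite("pics/c1.png",np.hstack([cv2.resize(b[140:230,215:295],None,fx=5,fy=5,interpolation=2),cv2.resize(b[140:230,310:370],None,fx=5,fy=5,interpolation=2)]))
E
```

```text
top orange [ 34.9 106.2] 14 [[0.7555 0.6031 0.04  ]] 
top orange [ 33.9 112.9] 8 [[0.736  0.6049 0.04  ]] 
top orange [141.2 152.7] 11 [[0.6148 0.2983 0.04  ]] 
top orange [352.9 195.1] 9 [[ 0.4854 -0.2822  0.04  ]] 
top orange [353.2 198.3] 11 [[ 0.4767 -0.2826  0.04  ]] 
top orange [252.  215.1] 9 [[ 0.436  -0.0065  0.04  ]] 
top blue [212.6  46.2] 51 [[0.9218 0.0976 0.043 ]] ((212.5, 46.5), (7.0, 7.0), 90.0)
top blue [212.7  58.2] 55 [[0.8855 0.0973 0.043 ]] ((213.0, 58.5), (7.0, 8.0), 90.0)
top blue [212.7  70.1] 57 [[0.85   0.0976 0.043 ]] ((212.50001525878906, 69.99999237060547), (7.77817440032959, 7.77817440032959), 45.0)
top blue [151.  165.9] 162 [[0.5766 0.2697 0.043 ]] ((153.5, 165.0), (20.0, 29.0), 90.0)
top blue [342.3 181.2] 160 [[ 0.5236 -0.2545  0.043 ]] ((339.0, 183.0), (22.0, 28.0), 90.0)
top blue [254.7 199.1] 171 [[ 0.4791 -0.0145  0.043 ]] ((257.7584533691406, 198.2135009765625), (20.033960342407227, 31.587936401367188), 57.9946174621582)
top blue [476.2 240. ] 3698 [[ 0.3586 -0.6033  0.043 ]] ((476.3774108886719, 239.8207550048828), (76.50981903076172, 50.273963
[... 856 characters left out ...]
 59.03623962402344)
scene blue [216.6 126.4] 16 [[ 0.5348 -0.2096  0.043 ]] 
scene blue [281.1 177.7] 118 [[ 0.4765 -0.004   0.043 ]] ((275.87939453125, 178.56761169433594), (41.262718200683594, 18.023677825927734), 4.39870548248291)
scene blue [132.4 286.7] 138 [[0.8401 0.0778 0.043 ]] ((132.5, 286.5000305175781), (11.31370735168457, 12.727920532226562), 45.0)
scene blue [310.7 315.8] 305 [[0.5802 0.2772 0.043 ]] ((305.45135498046875, 310.3081359863281), (44.99513244628906, 33.011138916015625), 53.97262954711914)
scene blue [113.9 295.2] 134 [[0.8768 0.0775 0.043 ]] ((114.0, 295.0), (12.0, 12.0), 90.0)
scene blue [ 95.1 304. ] 136 [[0.9139 0.0776 0.043 ]] ((95.0, 304.0), (12.0, 12.0), 90.0)
```

View pics/c1.png

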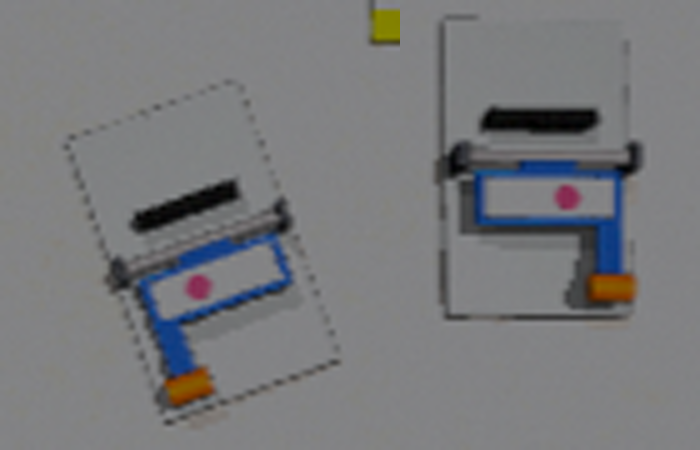

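Run:
```python
from h import *
for n in("top","scene"):
    p=np.load(n+".npz")['p'];
    for c,a,m in blobs(p,(4,110,70),(18,255,255),15):
        print(n,c.round(1),a,ray(n,[c],.044).round(4))
q=np.array([[66,138],[240,82],[340,362],[166,423]])/5+[214.6,139.6]
P=ray("top",q,.01);print(P.round(4));C=P.mean(0)
ax=(P[0]+P[1]-P[2]-P[3])[:2];ax/=np.linalg.norm(ax)
pp=ray("top",np.array([[118,268],[284,214]])/5+[214.6,139.6],.05);print("posts",pp,pp.mean(0))
hv=(pp[0]-pp[1])[:2];print(np.linalg.norm(hv));hv/=np.linalg.norm(hv)
ang=[np.degrees(np.arctan2(*ax[::-1])),np.degrees(np.arctan2(*hv[::-1]))-90]
print("C",C,"angles of flip dir",ang,"post mid",pp.mean(0))
a=np.radians(np.mean(ang));u=np.array([np.cos(a),np.sin(a)]);v=np.array([-u[1],u[0]])
for c in(C[:2],pp.mean(0)[:2]):print("barrel pred",c-.072*u+.033*v)
s=observe();R=Ro.from_quat(s['tool_rot']).as_matrix();print(R.round(3),s['position'],s['finger_gap']);print("u",u,"v",v)
```

```text
top [ 38.  105.1] 2931 [[0.7571 0.592  0.044 ]]
top [ 39.4 123.9] 23 [[0.7024 0.5851 0.044 ]]
top [467.7 133.9] 43 [[ 0.6489 -0.6061  0.044 ]]
top [464.8 149. ] 56 [[ 0.6064 -0.5945  0.044 ]]
top [141.  151.3] 43 [[0.6178 0.2977 0.044 ]]
top [463.3 164.6] 62 [[ 0.5629 -0.5865  0.044 ]]
top [461.3 180.3] 80 [[ 0.5199 -0.5772  0.044 ]]
top [464.8 185.4] 17 [[ 0.5057 -0.5856  0.044 ]]
top [351.8 196.9] 40 [[ 0.4801 -0.2779  0.044 ]]
top [252.6 217. ] 40 [[ 0.4308 -0.0081  0.044 ]]
scene [224.9 101.3] 31 [[ 0.4806 -0.2777  0.044 ]]
scene [298.4 168.7] 47 [[ 0.4316 -0.0061  0.044 ]]
scene [162.1 260.8] 60 [[0.7718 0.0556 0.044 ]]
scene [106.6 272.5] 25 [[0.8759 0.0284 0.044 ]]
scene [298.5 338.4] 116 [[0.6191 0.3003 0.044 ]]
[[ 0.5746  0.0597  0.01  ]
 [ 0.605  -0.0397  0.01  ]
 [ 0.4448 -0.0919  0.01  ]
 [ 0.4127  0.0057  0.01  ]]
posts [[ 0.49543721  0.02973252  0.05      ]
 [ 0.52322919 -0.06085813  0.05      ]] [ 0.5093332 -0.0155628  0.05     ]
0.09475791025951293
C [ 0.50927441 -0.01652918  0.01      ] angles of flip dir [np.float64(18.245600420574878), np.float64(17.055300149652723)] post mid [ 0.5093332 -0.0155628  0.05     ]
barrel pred [ 0.43065798 -0.00691374]
barrel pred [ 0.43071677 -0.00594736]
[[-0.     0.307  0.952]
 [-0.001  0.952 -0.307]
 [-1.    -0.001  0.   ]] [0.19163098 0.5945969  0.22991999] 1.000682214778599
u [0.95292405 0.30320908] v [-0.30320908  0.95292405]
```

>>> step_arm:
  increments:
    - [[0,-0.02,0.016,-3],[0,-0.055,0.045,-8],[0,-0.09,0.074,-13],[0,-0.125,0.103,-18],[0,-0.16,0.132,-23],[0,-0.195,0.161,-28],[0,-0.23,0.19,-33],[0,-0.25,0.206,-35.5]]
  fingers: -1

```text
time: 0.9
position: [0.3119, 0.2906, 0.2304]
tool_rot: [-0.109, 0.699, 0.109, 0.699]
force: [0.0, 1.1, -0.1]
finger_gap: 1.002
```

```bash
cat > st.py <<'E'
from h import *
import sys
s=observe();R=Ro.from_quat(s['tool_rot']).as_matrix();t=np.array(eval(sys.argv[1])) if len(sys.argv)>1 else None
print(s['time'],s['position'].round(4),s['force'].round(1),round(s['finger_gap'],3),"yaw of tool y",np.degrees(np.arctan2(R[1,1],R[0,1])).round(2),s['joint_positions'].round(2))
if t is not None:print("delta in tool",(R.T@(t-s['position'])).round(4))
E
python3 st.py "[.4307,-.0065,.048]"
```

```text
0.9 [0.3119 0.2906 0.2304] [ 0.   1.1 -0.1] 1.002 yaw of tool y 107.69 [-0.88  0.05  0.06  2.08 -0.    1.01  1.06]
delta in tool [ 0.1825 -0.3191  0.0229]
```

>>> step_arm:
  increments:
    - [[0,-0.025,0.002,0],[0,-0.07,0.005,0],[0,-0.115,0.009,0],[0,-0.16,0.012,0],[0,-0.205,0.015,0],[0,-0.25,0.018,0],[0.03,-0.295,0.021,0],[0.06,-0.319,0.023,0]]

```text
time: 1.7
position: [0.4309, -0.006, 0.1706]
tool_rot: [-0.108, 0.698, 0.108, 0.7]
force: [1.2, 1.2, -0.2]
finger_gap: 1.002
```

```bash
python3 st.py "[.4307,-.0065,.048]"
```

```text
1.7 [ 0.4309 -0.006   0.1706] [ 1.2  1.2 -0.2] 1.002 yaw of tool y 107.53 [-0.46  0.15  0.44  2.15 -0.09  0.86  1.91]
delta in tool [ 0.1226 -0.0003 -0.0007]
```

>>> step_arm:
  increments:
    - [[0.02,0,0,0],[0.045,0,0,0],[0.07,0,0,0],[0.09,0,0,0],[0.105,0,0,0],[0.115,0,0,0],[0.122,0,0,0],[0.122,0,0,0]]

```text
time: 2.5
position: [0.4294, -0.0034, 0.0481]
tool_rot: [-0.108, 0.699, 0.108, 0.698]
force: [-0.6, 0.3, 0.3]
finger_gap: 1.002
```

```bash
python3 st.py "[.4307,-.0065,.048]"
python3 - <<'E'
from h import *
for n,(a,b,c,d) in(("top",(150,250,200,320)),("scene",(110,230,220,380))):
    p,_=viewer.read_camera(n);cv2.imwrite(f"pics/{n}2.png",cv2.resize(cv2.cvtColor(p[a:b,c:d],cv2.COLOR_RGB2BGR),None,fx=4,fy=4))
E
```

```text
2.5 [ 0.4294 -0.0034  0.0481] [-0.6  0.3  0.3] 1.002 yaw of tool y 107.63 [-0.38  0.39  0.36  2.23 -0.26  0.56  2.06]
delta in tool [ 0.0001 -0.0033  0.0003]
```

View pics/scene2.png

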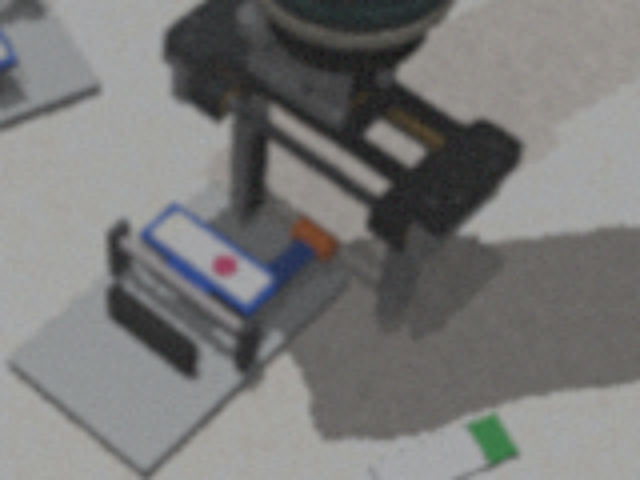

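The barrel (orange, about (318,240) in the crop) sits between the open fingers at about (248,170) and (398,280). I'll correct a 3 mm sideways offset and close.

>>> step_arm:
  increments:
    - [[0,-0.003,0,0],[0,-0.003,0,0],[0,-0.003,0,0],[0,-0.003,0,0],[0,-0.003,0,0],[0,-0.003,0,0],[0,-0.003,0,0],[0,-0.003,0,0]]
  fingers: 1

```text
time: 3.4
position: [0.4306, -0.0062, 0.0485]
tool_rot: [-0.108, 0.699, 0.108, 0.699]
force: [0.2, 0.1, -0.3]
finger_gap: 0.358
```

```bash
python3 st.py "[.4307,-.0065,.048]"
```

```text
3.4 [ 0.4306 -0.0062  0.0485] [ 0.2  0.1 -0.3] 0.358 yaw of tool y 107.64 [-0.37  0.39  0.36  2.23 -0.26  0.56  2.07]
delta in tool [ 0.0005 -0.0003  0.    ]
```

Still closing; wait.

>>> step_arm:
  increments:
    - [[0,0,0,0],[0,0,0,0],[0,0,0,0],[0,0,0,0],[0,0,0,0],[0,0,0,0],[0,0,0,0],[0,0,0,0]]

```text
time: 4.2
position: [0.4306, -0.0062, 0.0485]
tool_rot: [-0.108, 0.699, 0.108, 0.699]
force: [-0.6, 1.2, -0.6]
finger_gap: 0.251
```

```bash
python3 st.py; python3 -c "
import numpy as np
for t in range(0,181,10):
  a=np.radians(t);print(t,(-.072*np.sin(a)).round(4),(.072*(1-np.cos(a))).round(4))"
```

```text
4.2 [ 0.4306 -0.0062  0.0485] [-0.6  1.2 -0.6] 0.251 yaw of tool y 107.64 [-0.37  0.39  0.36  2.23 -0.26  0.56  2.07]
0 -0.0 0.0
10 -0.0125 0.0011
20 -0.0246 0.0043
30 -0.036 0.0096
40 -0.0463 0.0168
50 -0.0552 0.0257
60 -0.0624 0.036
70 -0.0677 0.0474
80 -0.0709 0.0595
90 -0.072 0.072
100 -0.0709 0.0845
110 -0.0677 0.0966
120 -0.0624 0.108
130 -0.0552 0.1183
140 -0.0463 0.1272
150 -0.036 0.1344
160 -0.0246 0.1397
170 -0.0125 0.1429
180 -0.0 0.144
```

>>> step_arm:
  increments:
    - [[-0.0063,0,0.0003,0],[-0.0125,0,0.0011,0],[-0.0186,0,0.0025,0],[-0.0246,0,0.0043,0],[-0.0304,0,0.0067,0],[-0.036,0,0.0096,0],[-0.0413,0,0.013,0],[-0.0463,0,0.0168,0]]

```text
time: 5.0
position: [0.4467, -0.0009, 0.0952]
tool_rot: [-0.108, 0.699, 0.109, 0.699]
force: [-1.4, 4.1, -4.8]
finger_gap: 0.253
```

```bash
python3 st.py
python3 - <<'E'
from h import *
for n,(a,b,c,d) in(("scene",(90,230,200,380)),):
    p,_=viewer.read_camera(n);cv2.imwrite(f"pics/{n}3.png",cv2.resize(cv2.cvtColor(p[a:b,c:d],cv2.COLOR_RGB2BGR),None,fx=4,fy=4))
E
```

```text
5.0 [ 0.4467 -0.0009  0.0952] [-1.4  4.1 -4.8] 0.253 yaw of tool y 107.65 [-0.42  0.32  0.41  2.17 -0.2   0.69  2.  ]
```

View pics/scene3.png

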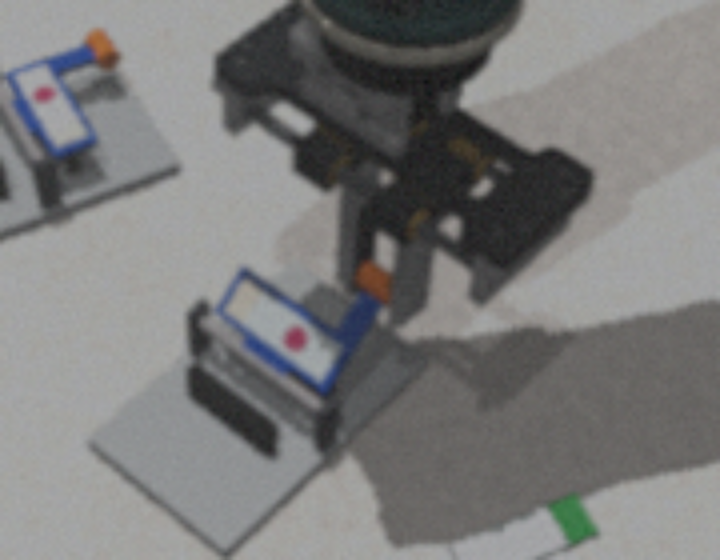

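The frame is rising, with the barrel held between the pads at (375,280) in the crop. I'll continue the arc.

>>> step_arm:
  increments:
    - [[-0.0055,0,0.0052,0],[-0.0104,0,0.0109,0],[-0.0148,0,0.017,0],[-0.019,0,0.0248,0],[-0.0218,0,0.0318,0],[-0.0239,0,0.039,0],[-0.0253,0,0.0477,0],[-0.0257,0,0.0552,0]]

```text
time: 5.85
position: [0.4995, 0.0168, 0.121]
tool_rot: [-0.108, 0.699, 0.109, 0.699]
force: [-7.1, 8.9, 3.5]
finger_gap: 0.25
```

>>> step_arm:
  increments:
    - [[0.0004,0,0.0075,0],[0.0018,0,0.0162,0],[0.0039,0,0.0234,0],[0.0067,0,0.0304,0],[0.0109,0,0.0382,0],[0.0153,0,0.0443,0],[0.0202,0,0.05,0],[0.0257,0,0.0552,0]]

```text
time: 6.65
position: [0.5537, 0.035, 0.0959]
tool_rot: [-0.108, 0.697, 0.11, 0.7]
force: [-0.2, 15.3, 9.1]
finger_gap: 0.251
```

```bash
python3 st.py
python3 - <<'E'
from h import *
for n,(a,b,c,d) in(("scene",(90,230,200,380)),):
    p,_=viewer.read_camera(n);cv2.imwrite(f"pics/{n}4.png",cv2.resize(cv2.cvtColor(p[a:b,c:d],cv2.COLOR_RGB2BGR),None,fx=4,fy=4))
E
```

```text
6.65 [0.5537 0.035  0.0959] [-0.2 15.3  9.1] 0.251 yaw of tool y 107.74 [-0.41  0.48  0.37  1.91 -0.25  0.79  1.98]
```

View pics/scene4.png

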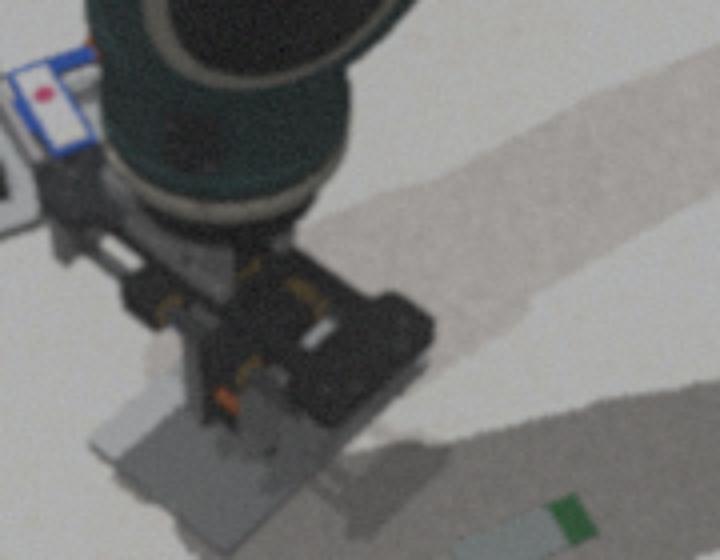

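Barrel still held at about (225,400), past vertical; a modest 15 N sideways force suggests ~2 mm of axial misalignment, so I add a +2 mm y correction.

>>> step_arm:
  increments:
    - [[0.005,0.001,0.0038,0],[0.0103,0.002,0.0072,0],[0.0159,0.003,0.0101,0],[0.0217,0.003,0.0125,0],[0.0277,0.003,0.0143,0],[0.0338,0.003,0.0157,0],[0.04,0.003,0.0165,0],[0.0455,0.003,0.0168,0]]

```text
time: 7.5
position: [0.5698, 0.0409, 0.0504]
tool_rot: [-0.109, 0.697, 0.108, 0.701]
force: [6.4, 3.5, 3.9]
finger_gap: 0.252
```

```bash
python3 st.py
```

```text
7.5 [0.5698 0.0409 0.0504] [6.4 3.5 3.9] 0.252 yaw of tool y 107.66 [-0.39  0.58  0.34  1.89 -0.28  0.71  1.99]
```

>>> step_arm:
  increments:
    - [[0,0,0,0],[0,0,0,0],[0,0,0,0],[0,0,0,0],[0,0,0,0],[0,0,0,0],[0,0,0,0],[0,0,0,0]]
  fingers: -0.2

```text
time: 8.3
position: [0.5669, 0.0403, 0.0493]
tool_rot: [-0.108, 0.699, 0.108, 0.699]
force: [-0.7, -0.1, -0.1]
finger_gap: 0.599
```

>>> step_arm:
  increments:
    - [[-0.01,0,0,0],[-0.03,0,0,0],[-0.055,0,0,0],[-0.08,0,0,0],[-0.11,0,0,0],[-0.14,0,0,0],[-0.17,0,0,0],[-0.18,0,0,0]]

```text
time: 9.1
position: [0.5678, 0.0402, 0.2329]
tool_rot: [-0.108, 0.697, 0.108, 0.7]
force: [0.2, 0.3, -0.1]
finger_gap: 0.6
```

>>> step_arm:
  increments:
    - [[0,0.02,0,0],[0,0.05,0,0],[0,0.08,0,0],[0,0.11,0,0],[0,0.14,0,0],[0,0.17,0,0],[0,0.19,0,0],[0,0.2,0,0]]

```text
time: 9.9
position: [0.5054, 0.2326, 0.2292]
tool_rot: [-0.109, 0.699, 0.109, 0.698]
force: [-0.4, -0.0, 0.1]
finger_gap: 0.6
```

```bash
python3 st.py
python3 - <<'E'
from h import *
im=[]
for n in("scene","top"):
    p,d=viewer.read_camera(n);im.append(cv2.cvtColor(p,cv2.COLOR_RGB2BGR))
    if n=="top":
        for c,a,m in blobs(p,(4,110,70),(18,255,255),15):print(c.round(1),a,ray(n,[c],.044).round(4))
cv2.imwrite("pics/f.png",np.vstack([cv2.resize(im[1][110:240,120:380],None,fx=2.3,fy=2.3,interpolation=2),cv2.resize(im[0][80:200,160:420],None,fx=2.3,fy=2.3,interpolation=2)]))
E
```

```text
9.9 [0.5054 0.2326 0.2292] [-0.4 -0.   0.1] 0.6 yaw of tool y 107.75 [-0.77  0.31  0.34  1.8  -0.12  1.06  1.5 ]
[35.2 94.2] 2489 [[0.7894 0.6017 0.044 ]]
[229.3  97.9] 29 [[0.7663 0.0512 0.044 ]]
[ 39.3 123.8] 26 [[0.7025 0.5854 0.044 ]]
[466.  133.6] 63 [[ 0.6498 -0.6015  0.044 ]]
[ 28.3 139.1] 19 [[0.6593 0.6143 0.044 ]]
[464.7 148.9] 76 [[ 0.6066 -0.5941  0.044 ]]
[143.1 151.1] 24 [[0.6185 0.2919 0.044 ]]
[462.6 164.4] 86 [[ 0.5635 -0.5846  0.044 ]]
[234.8 167.4] 39 [[0.5676 0.0384 0.044 ]]
[459.  168.2] 42 [[ 0.5533 -0.5739  0.044 ]]
[460.5 181.6] 142 [[ 0.5164 -0.5749  0.044 ]]
[351.4 197. ] 43 [[ 0.4799 -0.277   0.044 ]]
```

View pics/f.png

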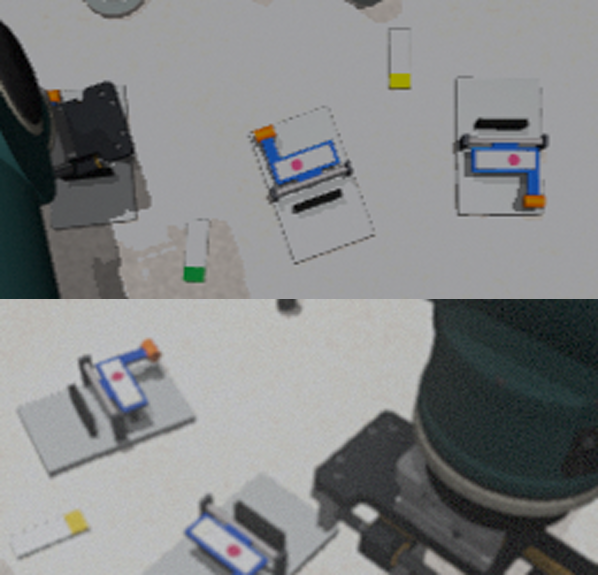

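The middle holder now reads as a proper L, with its barrel at (264,132) in the crop. It measures (0.568, 0.038), against a predicted flat position of (0.568, 0.037). The right-hand holder is unchanged, and the arm is clear at z = 0.23.

```bash
python3 -c "
from workcell import robot
print(robot.job_done())"
```

```text
the job is handed in; nothing more can be done
None
```

The backward L was the middle holder, centred at about (0.51, -0.016). I gripped its barrel by the ends, swung it over the hinge in a 72 mm radius arc, let go with it lying on the far side, and drew the arm clear. I handed the job in at about 10 s on the robot's clock.

- **Turned holder:** it now reads as a proper L. In the last top picture its barrel is at (0.568, 0.038), within about 1–2 mm of where it should be when lying flat.
- **Right-hand holder:** its barrel is within about 1 mm of where it started, and the arm never went near it.
- **Left-hand holder:** the gripper hid part of it in the last top picture. The visible part of its barrel reads within about 6 mm of its starting place, so this check is weaker. The gripper stayed well above it (TCP at z = 0.23) and felt no contact force there.
- **Forces:** the highest reading I saw was about 18 N, during the swing, from a hinge-direction misalignment of about 2 mm that I corrected. The arm was touching nothing when I handed in.

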